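# Ratchet check on a locking clamp before sterilising

### The arm

A 7-joint arm with a two-finger parallel gripper is mounted at the origin on the work surface. World frame = base frame: x ahead of the robot, y to its left, z up, the work surface at z = 0. Lengths are in m, angles in degrees, forces in N, time in s.
With the tool pointing down it reaches from about 0.425 to 0.975 m from the base axis. Payload 16.7 kg.
Tool frame: the origin (TCP) lies between the finger pads; the fingertips stand 8 mm ahead of it and the grasp point (between the pads) lies 11 mm behind it; z points along the fingers, y is the line along which they close (so a half turn about z gives the same grasp; the last joint's range is limited). The gripper opens to 85 mm and grips with 20 to 120 N. Pads are 22 mm wide; open, the fingers measure 114 mm over their backs; the gripper's body (76 mm by 85 mm) begins 54 mm behind the grasp point. The pads swing forward as they close: fully open they stand 13 mm farther back than shut.
Start: joints at [-74.513, 24.414, 4.234, 92.017, -1.954, 63.644, -3.845], TCP at [0.275, 0.616, 0.239] pointing down, gripper open.
Joint ranges: [-163.25, 163.25], [-28.42, 122.38], [-70.27, 78.77], [12.13, 141.07], [-58.53, 238.53], [9.26, 117.41], [-156.51, 156.51]. Speed limits (degrees/s): [108.29, 108.29, 136.94, 136.94, 172.46, 172.46, 172.46].

### API

Orientations are given as [roll, pitch, yaw] about the fixed x, y, z axes, in that order (R = Rz(yaw) Ry(pitch) Rx(roll)).
In Python, from rig import status, optics, r gives the robot as it stands. The module is installed in compiled form; this text tells all that it offers.
- The arm moves only by the shell command python3 -m crank 'ROWS' [OPENING] [FORCE]. ROWS is JSON, a list of rows, each a list of 2 entries, a list of its own where there are three numbers: the shift along the tool's x, y, z in cm, then the turn, a rotation vector about the tool's x, y, z in rad. A call has 1 to 20 rows; each row shifts and turns the commanded pose from where the row before left it, along the tool's axes as they then stand; what a row does not reach is not made up. A row lasts 1/12 s, in which the tool goes at most 41.7 mm and 7.16 degrees, less where a joint would pass 70% of its speed; a pose out of reach is approached as far as the arm can. A call is refused whole if a number of a shift passes 4.17 or a number of a turn 0.125, either way. A call with a gripper value outside its range is refused whole. OPENING is the closure, from 0 (fully open) to 1 (shut), set as the call begins (- or left out, the last holds). The fingers move at their own pace and stop on an object; FORCE is the grip in N (left out, the last holds). Time passes only in rows, so rows that do not move let the fingers close. It gives the time, the measured TCP pose, the force, the opening and the grip force at its end, in the units of the state.
- status.sense(): the state, without advancing time (a new reading comes with each control period).
- optics.read_camera(name): name is "scene" or "side" or "wrist"; returns a dict with "img" (400x640x3 uint8, red, green, blue), "depth" (400x640 float32, m along the optical axis (not along the pixel's ray), 0 where there is no reading), "fx", "fy", "cx", "cy" (pixels), "eye" and "orientation" of the camera in the world. Camera axes: x right, y up, looking along -z (the intrinsics and any distortion apply to the point x, -y, -z); pixel columns grow to the right and rows downward; lengths in m; the calibration is good to about 2 mm. The wrist camera is an equidistant fisheye: a pixel r from the principal point sees the ray r / f radians off the axis. A picture is of the moment at which its call begins.
- r.sign_off(): hands the job in; it is judged then, once.
Trained networks look in a picture, given as the dict that the camera call returned (one of the last four; its "shot" number tells which), for a name from the list of things; names that differ only in an ending like _2 or _b are one class to them, and where a whole thing is asked for, a point or a joint stands for the part that bears it (a point fixed in the world has none). Each returns a list of dicts, best first, with "p" (0 to 1); they miss things now and then, are a little off and sometimes report something else, mostly with a low value. They report only what shows in the picture. A call takes as long as a camera call. They do not tell look-alikes from the thing itself.
- optics.look_for(picture, target): "position" ([column, row] in pixels, amid what is visible of it).
- optics.outline_of(picture, target): "mask" (400x640 bool, what is visible of it) and "position" ([column, row] in pixels, amid what is visible of it).
The state is a dict: "time_s": time; "qpos": joint angles; "qvel": joint speeds; "tau": joint torques, N m; "eef_pos": TCP position; "tool_rot": TCP orientation; "wrist_force": force on the tool from outside, world axes, zero at the start; "torque": the same for the moment, N m; "opening": finger opening in m; "grasp_force": force on a finger pad.
Only numpy, scipy, OpenCV 4.12 (cv2) and the standard library are available. Lean on these libraries where they do the work, as an engineer would, in place of code of your own. Each camera call takes 0.05 s, during which the arm holds its last target. There are 200 camera calls.

### The job

Two instruments stand on the culture bench in inspection holders: a locking clamp (long thin jaws, ratchet bars between its shanks near the rings) and a pair of scissors. Test the clamp's ratchet: squeeze its shanks together until the teeth catch and let go, so that it stays shut by itself for a moment; then press its right-hand handle (seen from the robot) down to unhook the teeth, so that it springs wide open, and leave it open for the steriliser. Do not work the scissors.

Things in the scene. Friction and masses are not known exactly. Their poses are not given: they have to be found in the camera images.
- clamp_stand: Fixed holder with the locking clamp lying level, rings towards the robot. Origin on the bench, on the clamp's middle line, under the squeezing place; x along the clamp to its jaws, y to its left. Plate 12 mm thick; a post holds the pivot (x +55 mm, knob top 78 mm high). Shanks: 8 mm bars, centres 60 mm up, free on both sides. Ratchet bars at x -62 mm, 66 mm high; rings at -110; jaw tips +115.
- clamp (a joint): Swing of each shank in rad: 0 wide open, 0.11 fully shut; both swing alike about the middle line. A spring opens it; three teeth hold at about 0.07, 0.085, 0.10. Over the holder's origin the shanks measure 48 mm overall open, 36 mm shut: squeeze there (within 10 mm along x) fully shut, 10 to 15 N; the teeth snap in by themselves.
- clamp_press (a point): Place to press: top of the right (-y) handle where shank meets ring, 64 mm up, x -97 mm along the clamp, 24 mm right of the middle when shut, 40 when open. From x -22 mm on, this handle gives downwards: the teeth come free 6 to 10 mm down (3 to 5 N), stop 18 mm down; it springs open then or as the press is eased. The left handle and its bar, which lies on top, do not give: stay off them.
- scissors (a joint): Swing in rad of the scissors on the other, like holder (broad flat blades, no ratchet bars, shorter, larger rings): 0 open, 0.16 shut. They move freely and stay where they are left. To be left alone.
Mind the look-alikes: they are no part of the job. Leave any purple or red look-alike of the part that bears scissors alone.

How it is judged:
By the outcome, as a careful person would: the job done as asked, in the order asked, and still so for the second after the job is handed in, with the robot touching nothing.
It also fails if it takes over 38 s, if anything falls off the work surface, if the arm or the gripper's body presses on something with over 40 N, if the wrist force passes 120 N, or if a joint passes its speed limit or range.

## Working session

There is one attempt and no reset: what is moved stays moved. The work goes in short steps, Python scripts to look and compute and a shell command to move; the robot and the scene stay as the last step left them, time stands still between calls to the robot, and variables do not carry over. Pictures are saved under pics/ and viewed, at most 10 in all, crops included, and the job is handed in when it is done.

```bash
mkdir -p pics; cat > h.py <<'E'
import numpy as np, cv2
from rig import status, optics, r
from scipy.spatial.transform import Rotation as R
def rot(o):
    o=np.array(o,float)
    if o.shape==(3,3): return o
    return R.from_euler('xyz',o,degrees=True).as_matrix()
def pts(c):
    v,u=np.mgrid[0:400,0:640]; d=c["depth"]
    P=np.stack([(u-c["cx"])/c["fx"]*d,-(v-c["cy"])/c["fy"]*d,-d],-1)
    return P@rot(c["orientation"]).T+np.array(c["eye"])
def proj(c,p):
    q=(np.array(p)-c["eye"])@rot(c["orientation"])
    return c["cx"]+c["fx"]*q[...,0]/-q[...,2], c["cy"]+c["fy"]*q[...,1]/q[...,2]
def save(n,im,s=1): cv2.imwrite(f"pics/{n}.png",cv2.resize(im[...,::-1],None,fx=s,fy=s,interpolation=cv2.INTER_CUBIC))
E
python3 - <<'E'
from h import *
print(status.sense())
c=optics.read_camera("scene"); d=optics.read_camera("side")
P=pts(c);Q=pts(d)
for nm,k,W in(("scene",c,P),("side",d,Q)):
    print(nm,k["eye"],k["orientation"],k["fx"])
    for t in("clamp_stand","clamp","scissors","clamp_press"):
        for o in optics.look_for(k,t)[:4]:
            u,v=map(int,o["position"]); print(t,o["p"],u,v,W[v,u].round(3))
save("scene",c["img"],1.25); save("side",d["img"],1.25)
E
```

```text
{'time_s': 0.0, 'qpos': array([-74.51405331,  24.45145322,   4.23078483,  92.05274226,
        -1.95279207,  63.64548233,  -3.84514527]), 'qvel': array([ 0.07329463,  0.04538818, -0.06736124, -0.02806469, -0.00357398,
       -0.03217857,  0.00574028]), 'tau': array([ 3.58362990e-05, -9.49815130e+01,  3.76088485e+00, -4.63520730e+01,
        1.92711566e-02,  1.00618653e-02,  1.99013994e-05]), 'eef_pos': array([0.27496033, 0.61600421, 0.23858548]), 'tool_rot': array([-1.79922732e+02,  6.50694074e-03,  1.55946848e+02]), 'wrist_force': array([0.30136544, 0.33111835, 0.02556695]), 'torque': array([-0.01106666, -0.00935691,  0.01814986]), 'grasp_force': 0.0, 'opening': 0.08526085686985789}
scene [1.18752028 0.75077518 1.25756965] [ 38.32270138   0.52400967 130.8546398 ] 492.66010964037713
clamp_stand 0.7 228 198 [ 0.625 -0.15   0.015]
clamp 0.75 240 177 [ 0.558 -0.156  0.056]
scissors 0.75 453 288 [0.447 0.583 0.037]
scissors 0.71 369 233 [0.463 0.3   0.058]
scissors 0.65 309 260 [0.649 0.227 0.058]
scissors 0.63 367 300 [0.646 0.432 0.067]
clamp_press 0.67 241 173 [ 0.547 -0.162  0.062]
side [ 0.04193136 -0.8668539   0.90715826] [ 52.80346136  -0.49430813 -22.72857723] 451.538695510237
clamp_stand 0.83 412 261 [ 0.633 -0.143  0.012]
clamp 0.76 391 259 [ 0.555 -0.152  0.058]
scissors 0.83 295 293 [ 0.277 -0.172  0.065]
scissors 0.47 345 185 [0.615 0.254 0.014]
scissors 0.47 286 192 [0.413 0.285 0.019]
scissors 0.44 258 141 [0.405 0.571 0.062]
clamp_press 0.53 381 268 [ 0.547 -0.124 -0.   ]
```

View pics/scene.png

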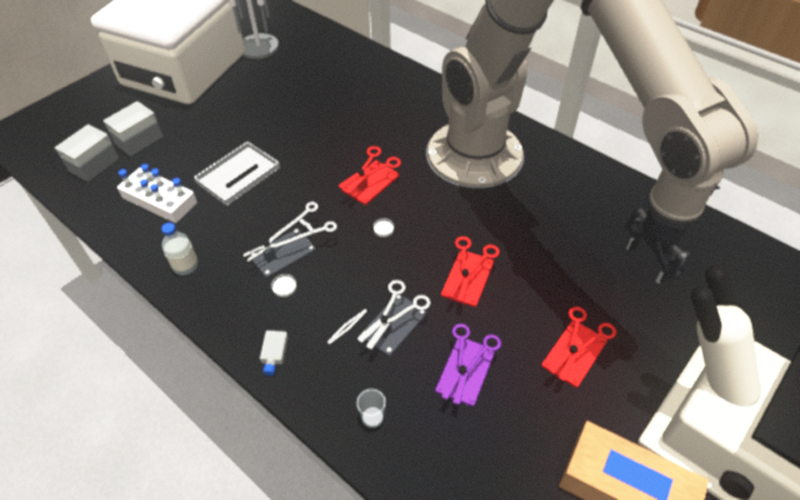

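View pics/side.png

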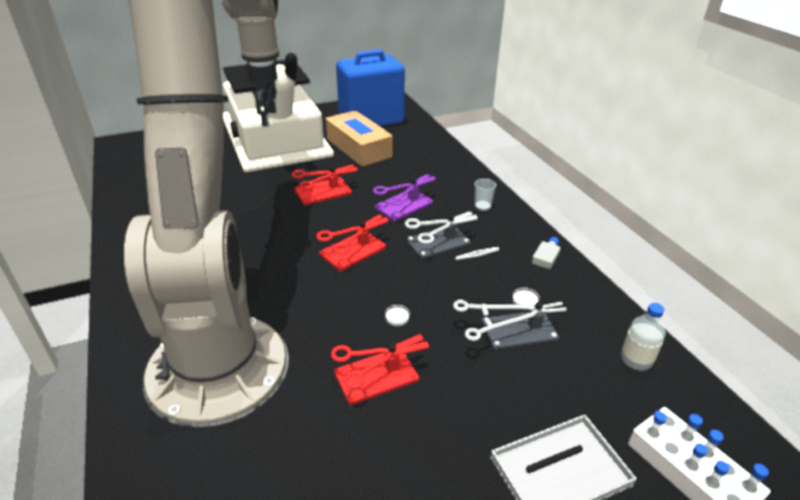

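The clamp (white, with ratchet bar and long jaws) is at scene (290,235) and side (510,320) in the enlarged pictures. The scissors are the white pair at scene (395,320). Look-alikes: red at scene (370,185), (470,275) and (580,350), purple at (468,370). I choose the first one and measure it now.

```bash
python3 - <<'E'
from h import *
c=optics.read_camera("scene"); d=optics.read_camera("side")
im=np.zeros((600,800,3),np.uint8); x0,y0,s=.45,.0,2000 # cols = x, rows = -y
for k,col in((c,0),(d,1)):
    W=pts(k); 
    m=(W[...,0]>.45)&(W[...,0]<.85)&(W[...,1]<0)&(W[...,1]>-.3)&(W[...,2]>.05)&(W[...,2]<.095)
    p=W[m]; print(len(p))
    for q in p: 
        cv2.circle(im,(int((q[0]-x0)*s),int(-(q[1]-y0)*s)),2,[(255,60,60),(60,255,60)][col] if q[2]<.073 else (255,255,255) if col else (255,255,0),-1)
    np.save(f"p{col}.npy",p)
save("top",im)
u,v=225,190
save("crop",c["img"][145:225,170:290],5)
E
```

```text
628
666
```

View pics/top.png

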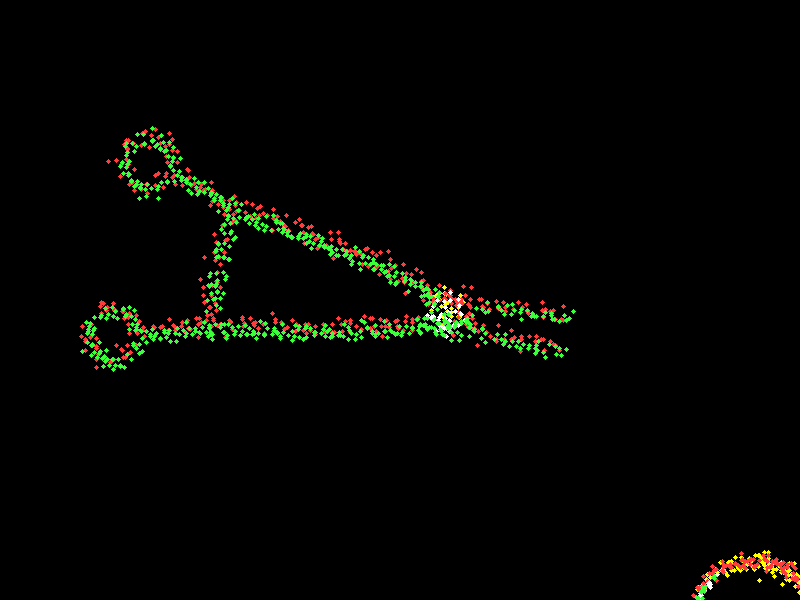

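View pics/crop.png

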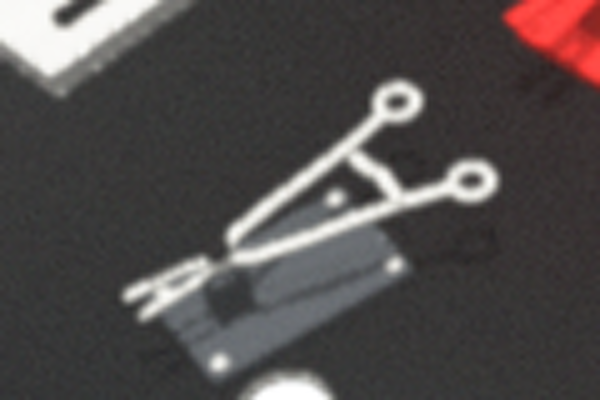

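```bash
cat >> h.py <<'E'
def delta(p,yaw):
    s=status.sense(); T=rot(s["tool_rot"])
    t=R.from_matrix(T.T@rot([180,0,yaw])).as_rotvec()
    print("t",s["time_s"],"pos",s["eef_pos"].round(4),"rpy",s["tool_rot"].round(2),"shift cm",(T.T@(np.array(p)-s["eef_pos"])*100).round(2),"turn",t.round(4),"F",s["wrist_force"].round(1),"open",round(s["opening"],4),s["grasp_force"])
E
python3 - <<'E'
from h import *
from scipy.optimize import least_squares
O=[]
for i in(0,1):
    p=np.load(f"p{i}.npy"); p=p[(p[:,1]>-.2)&(p[:,2]<.073)][:,:2]
    def loc(q,p):
        c,s=np.cos(q[2]),np.sin(q[2]); d=p-q[:2]; return d@np.array([[c,-s],[s,c]])
    def f(q):
        l=loc(q,p); y=np.abs(l[:,1]); k=(l[:,0]>-55)&0 if 0 else (l[:,0]>-.050)&(l[:,0]<.040)&(y>.004)
        e1=np.where(k,y-(.020-l[:,0]*q[3]),0)
        rings=(l[:,0]<-.09)&(l[:,0]>-.14); 
        return e1
    # shanks via x-range, fixed iteration
    q=np.array([.62,-.144,-.18,.36])
    for _ in range(5): q=least_squares(f,q,loss="soft_l1",f_scale=.002).x
    l=loc(q,p); 
    r1=l[(l[:,0]<-.1)]; 
    print(i,q.round(4),np.degrees(q[2]).round(2),"xmin/max",np.percentile(l[:,0],[.5,99.5]).round(4),"ring y",[ [r1[r1[:,1]*s>0].min(0).round(4),r1[r1[:,1]*s>0].max(0).round(4)] for s in(1,-1)])
    b=l[(abs(l[:,1])<.012)&(l[:,0]<0)]; print("bar x",np.median(b[:,0]))
    a=np.load(f"p{i}.npy"); a=a[(a[:,1]>-.2)&(a[:,2]>.074)]; print("knob",loc(q,a[:,:2]).mean(0),np.percentile(a[:,2],95))
    O.append(q)
q=np.mean(O,0);a=q[2];print(q)
for y in(0,.02,): pass
g=lambda x,y:(q[0]+x*np.cos(a)-y*np.sin(a),q[1]+x*np.sin(a)+y*np.cos(a))
print("press",g(-.097,-.026))
delta([*g(0,0),.15],180+np.degrees(a))
E
```

```text
0 [ 0.6172 -0.1431 -0.207   0.1993] -11.86 xmin/max [-0.1192  0.1147] ring y [[array([-0.1234,  0.026 ]), array([-0.1009,  0.058 ])], [array([-0.1192, -0.0644]), array([-0.1006, -0.0309])]]
bar x -0.05894962396862278
knob [0.05689448 0.00125781] 0.08189479923849757
1 [ 0.6171 -0.1465 -0.1883  0.1931] -10.79 xmin/max [-0.1173  0.1176] ring y [[array([-0.1166,  0.0285]), array([-0.1009,  0.0638])], [array([-0.1189, -0.0584]), array([-0.1002, -0.0273])]]
bar x -0.05876369970426955
knob [ 0.05713649 -0.00076811] 0.0807234096956973
[ 0.61717975 -0.14478812 -0.19767043  0.19620345]
press (np.float64(0.5169626319325397), np.float64(-0.1512324063974243))
t 0.6 pos [0.2751 0.6163 0.2393] rpy [-180.     -0.    155.94] shift cm [-62.26 -55.56   8.93] turn [-0.     -0.     -0.2222] F [-0.1  0.4 -0.7] open 0.0854 0.0
```

```bash
python3 -m crank '[[[0,0,-3],[0,0,0]],[[-1,-1,-3],[0,0,0]],[[-2,-1.8,0],[0,0,0]],[[-2,-1.8,0],[0,0,0]],[[-2,-1.8,0],[0,0,0]],[[-2,-1.8,0],[0,0,0]],[[-2,-1.8,0],[0,0,0]],[[-2,-1.8,0],[0,0,0]],[[-2,-1.8,0],[0,0,0]],[[-2,-1.8,0],[0,0,0]],[[-2,-1.8,0],[0,0,0]],[[-2,-1.8,0],[0,0,0]],[[-2,-1.8,0],[0,0,0]],[[-2,-1.8,0],[0,0,0]],[[-2,-1.8,0],[0,0,0]],[[-2,-1.8,0],[0,0,0]],[[-2,-1.8,0],[0,0,0]],[[-2,-1.8,0],[0,0,0]],[[-2,-1.8,0],[0,0,0]],[[-2,-1.8,0],[0,0,0]]]' 0 20
python3 -c "
from h import *
delta([.619,-.1452,.15],169)"
```

```text
time_s: 2.27
eef_pos: [0.4772, 0.1592, 0.2996]
tool_rot: [180.0, 0.0, 155.9]
wrist_force: [0.0, 0.6, 0.2]
opening: 0.0851
grasp_force: 0.0
t 2.2667 pos [0.4772 0.1592 0.2996] rpy [1.7997e+02 1.0000e-02 1.5595e+02] shift cm [-25.36 -22.03  14.95] turn [ 5.000e-04  2.000e-04 -2.278e-01] F [0.  0.6 0.2] open 0.0851 0.0
```

```bash
python3 -m crank '[[[-2,-1.8,0],[0,0,0]],[[-2,-1.8,0],[0,0,0]],[[-2,-1.8,0],[0,0,0]],[[-2,-1.8,0],[0,0,0]],[[-2,-1.8,1],[0,0,0]],[[-2,-1.8,1],[0,0,0]],[[-2,-1.8,2],[0,0,0]],[[-2,-1.8,2],[0,0,0]],[[-2,-1.8,2],[0,0,0]],[[-2,-1.8,2],[0,0,0]],[[-2,-1.8,1],[0,0,0]],[[-2,-1.8,0],[0,0,0]],[[-1.35,-0.4,1],[0,0,0]],[[0,0,1],[0,0,-0.057]],[[0,0,1],[0,0,-0.057]],[[0,0,1],[0,0,-0.057]],[[0,0,0],[0,0,-0.057]],[[0,0,0],[0,0,0]],[[0,0,0],[0,0,0]],[[0,0,0],[0,0,0]]]'
python3 - <<'E'
from h import *
delta([.619,-.1452,.12],169)
w=optics.read_camera("wrist"); print(w["fx"],w["eye"],w["orientation"])
im=w["img"].copy()
# project model points via equidistant fisheye
def fp(p):
    q=rot(w["orientation"]).T@(np.array(p)-w["eye"]); x,y,z=q[0],-q[1],-q[2]
    rr=np.hypot(x,y);th=np.arctan2(rr,z);return int(w["cx"]+w["fx"]*th*x/rr),int(w["cy"]+w["fy"]*th*y/rr)
a=np.radians(-11);
g=lambda x,y,z:(.619+x*np.cos(a)-y*np.sin(a),-.1452+x*np.sin(a)+y*np.cos(a),z)
for p in[(0,.02,.064),(0,-.02,.064),(.055,0,.078),(-.097,-.04,.064),(-.097,.04,.064),(.115,0,.062),(-.062,0,.068)]:
    print(p,fp(g(*p))); cv2.circle(im,fp(g(*p)),2,(255,0,0),-1)
save("wrist1",im,1.25)
E
```

```text
time_s: 3.93
eef_pos: [0.6189, -0.1438, 0.1497]
tool_rot: [180.0, 0.0, 168.9]
wrist_force: [0.2, 0.7, 0.2]
opening: 0.0858
grasp_force: 0.0
t 3.9333 pos [ 0.6189 -0.1438  0.1497] rpy [1.8000e+02 3.0000e-02 1.6889e+02] shift cm [-0.04 -0.14  2.97] turn [ 0.0001  0.0006 -0.0019] F [0.2 0.7 0.2] open 0.0858 0.0
309.70691628693146 [ 0.54211955 -0.13007352  0.28370927] [-1.74524785e+01 -3.64306603e-02  7.88919188e+01]
(0, 0.02, 0.064) (344, 210)
(0, -0.02, 0.064) (291, 211)
(0.055, 0, 0.078) (317, 283)
(-0.097, -0.04, 0.064) (260, 80)
(-0.097, 0.04, 0.064) (374, 79)
(0.115, 0, 0.062) (317, 327)
(-0.062, 0, 0.068) (317, 128)
```

View pics/wrist1.png

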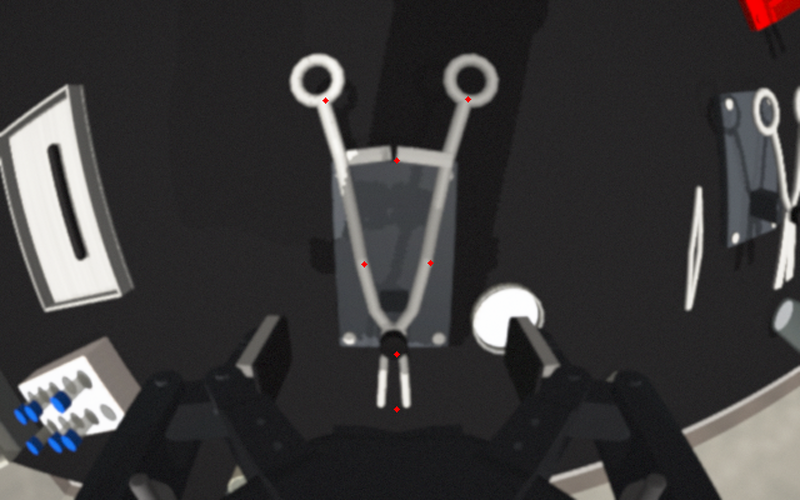

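```bash
python3 -m crank '[[[0.1,-0.2,2],[0,0,0]],[[0,0,2],[0,0,0]],[[0,0,2],[0,0,0]],[[0,0,2],[0,0,0]],[[0,0,1.5],[0,0,0]],[[0,0,0.7],[0,0,0]],[[0,0,0],[0,0,0]],[[0,0,0],[0,0,0]]]' && python3 -m crank '[[[0,0,0],[0,0,0]],[[0,0,0],[0,0,0]],[[0,0,0],[0,0,0]],[[0,0,0],[0,0,0]],[[0,0,0],[0,0,0]],[[0,0,0],[0,0,0]],[[0,0,0],[0,0,0]],[[0,0,0],[0,0,0]],[[0,0,0],[0,0,0]],[[0,0,0],[0,0,0]],[[0,0,0],[0,0,0]],[[0,0,0],[0,0,0]]]' 0.62 20
```

```text
time_s: 4.65
eef_pos: [0.6175, -0.1456, 0.0478]
tool_rot: [-180.0, 0.0, 169.0]
wrist_force: [0.1, 0.1, 0.3]
opening: 0.0855
grasp_force: 0.0
time_s: 5.65
eef_pos: [0.6174, -0.146, 0.0482]
tool_rot: [-180.0, 0.0, 169.0]
wrist_force: [-3.4, -1.2, 9.1]
opening: 0.0402
grasp_force: 18.8
```

```bash
python3 -m crank '[[[0,0,0],[0,0,0]],[[0,0,0],[0,0,0]],[[0,0,0],[0,0,0]],[[0,0,0],[0,0,0]]]' 0.7 24
```

```text
time_s: 5.98
eef_pos: [0.6174, -0.146, 0.0483]
tool_rot: [-180.0, 0.0, 169.0]
wrist_force: [-4.0, -1.8, 10.0]
opening: 0.0404
grasp_force: 22.6
```

Fully shut against its stop. Release and check.

```bash
python3 -m crank '[[[0,0,0],[0,0,0]],[[0,0,0],[0,0,0]],[[0,0,0],[0,0,0]],[[0,0,0],[0,0,0]],[[0,0,0],[0,0,0]],[[0,0,0],[0,0,0]],[[0,0,0],[0,0,0]],[[0,0,0],[0,0,0]],[[0,0,-2],[0,0,0]],[[0,0,-2],[0,0,0]],[[0,0,-2],[0,0,0]],[[0,0,-2],[0,0,0]],[[0,0,-2],[0,0,0]],[[0,0,0],[0,0,0]],[[0,0,0],[0,0,0]]]' 0 20
python3 - <<'E'
from h import *
w=optics.read_camera("wrist")
im=w["img"].copy()
def fp(p):
    q=rot(w["orientation"]).T@(np.array(p)-w["eye"]); x,y,z=q[0],-q[1],-q[2]
    rr=np.hypot(x,y);th=np.arctan2(rr,z);return int(w["cx"]+w["fx"]*th*x/rr),int(w["cy"]+w["fy"]*th*y/rr)
a=np.radians(-11)
g=lambda x,y,z:(.619+x*np.cos(a)-y*np.sin(a),-.1457+x*np.sin(a)+y*np.cos(a),z)
for p in[(-.097,-.024,.064),(-.097,.024,.064),(.055,0,.078)]: cv2.circle(im,fp(g(*p)),1,(255,0,0),-1)
save("wrist2",im[:300,180:460],2)
delta(g(-.099,-.026,.10),169)
E
```

```text
time_s: 7.23
eef_pos: [0.6178, -0.1455, 0.1483]
tool_rot: [180.0, 0.1, 169.0]
wrist_force: [-0.3, -0.2, -0.7]
opening: 0.0858
grasp_force: 0.0
t 7.2833 pos [ 0.6173 -0.1453  0.1473] rpy [1.7999e+02 2.0000e-02 1.6902e+02] shift cm [ 9.72 -2.6   4.72] turn [0.0002 0.0003 0.0003] F [-0.4 -0.5  0. ] open 0.0854 0.0
```

View pics/wrist2.png

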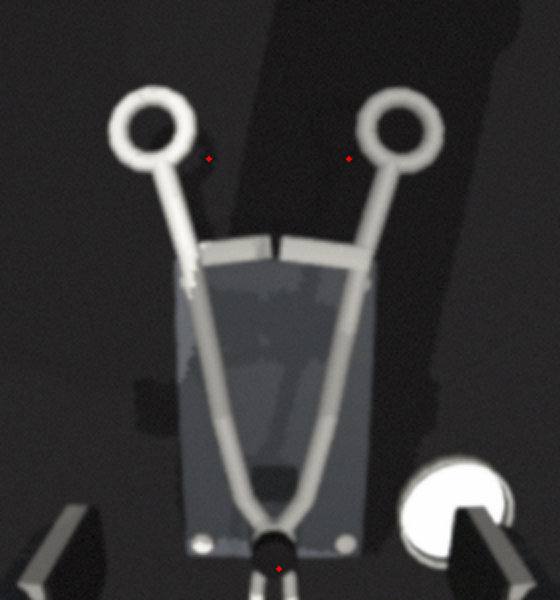

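The clamp sprang open again after release, so the squeeze was not complete. I will repeat it, raising the tool slightly to offset the pads' forward swing, and look while it is squeezed.

```bash
python3 -m crank '[[[0.1,0,2],[0,0,0]],[[0,0,2],[0,0,0]],[[0,0,2],[0,0,0]],[[0,0,2],[0,0,0]],[[0,0,1.5],[0,0,0]],[[0,0,1.0],[0,0,0]],[[0,0,0],[0,0,0]]]' 0.3 20 && python3 -m crank '[[[0,0,0],[0,0,0]],[[0,0,0],[0,0,0]],[[0,0,0],[0,0,0]],[[0,0,-0.1],[0,0,0]],[[0,0,-0.1],[0,0,0]],[[0,0,-0.1],[0,0,0]],[[0,0,-0.1],[0,0,0]],[[0,0,0],[0,0,0]],[[0,0,0],[0,0,0]]]' 0.75 24
python3 - <<'E'
from h import *
w=optics.read_camera("wrist"); d=optics.read_camera("side")
a=cv2.resize(w["img"][:300,180:460],None,fx=1.4,fy=1.4); b=cv2.resize(d["img"][220:300,350:460],(400,291)); 
im=np.zeros((420,792,3),np.uint8); im[:,:392]=a; im[:291,392:]=b; save("sq",im)
W=pts(d); m=(W[...,0]>.45)&(W[...,0]<.6)&(W[...,1]<-.05)&(W[...,1]>-.22)&(W[...,2]>.05)&(W[...,2]<.08)
p=W[m][:,:2]-[.617,-.1455]; a=np.radians(-11); l=p@np.array([[np.cos(a),-np.sin(a)],[np.sin(a),np.cos(a)]])
for s in(1,-1):
  for lo,hi in((-.13,-.1),(-.1,-.09),(-.055,-.03)):
    k=(l[:,1]*s>.006)&(l[:,0]>lo)&(l[:,0]<hi); print(s,lo,k.sum(),l[k].mean(0).round(4) if k.any() else '')
E
```

```text
time_s: 7.87
eef_pos: [0.6146, -0.145, 0.0395]
tool_rot: [-180.0, -0.2, 169.0]
wrist_force: [0.1, 0.4, -0.2]
opening: 0.0597
grasp_force: 0.0
time_s: 8.62
eef_pos: [0.616, -0.1458, 0.0457]
tool_rot: [-179.9, -0.0, 169.0]
wrist_force: [4.7, -6.7, -23.4]
opening: 0.0342
grasp_force: 28.1
1 -0.13 43 [-0.1112  0.0249]
1 -0.1 21 [-0.0957  0.0249]
1 -0.055 26 [-0.0428  0.0152]
-1 -0.13 48 [-0.1121 -0.0263]
-1 -0.1 21 [-0.0963 -0.0236]
-1 -0.055 28 [-0.0424 -0.016 ]
```

View pics/sq.png

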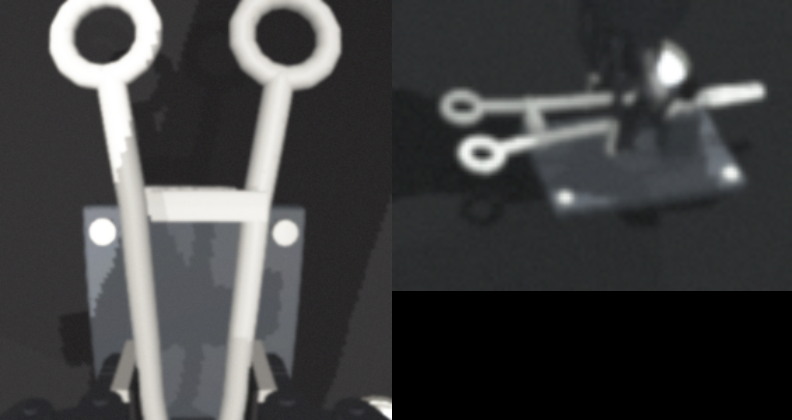

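This shows the bars overlapped and the handles at ±24 mm, so it is fully shut at 34 mm. Now I ease the lift and release.

```bash
python3 -m crank '[[[0,0,0.1],[0,0,0]],[[0,0,0.05],[0,0,0]],[[0,0,0],[0,0,0]],[[0,0,0],[0,0,0]]]' && python3 -m crank '[[[0,0,0],[0,0,0]],[[0,0,0],[0,0,0]],[[0,0,0],[0,0,0]],[[0,0,0],[0,0,0]],[[0,0,0],[0,0,0]],[[0,0,0],[0,0,0]],[[0,0,0],[0,0,0]],[[0,0,-2],[0,0,0]],[[0,0,-2],[0,0,0]],[[0,0,-2],[0,0,0]],[[0,0,-2],[0,0,0]],[[0,0,-2],[0,0,0]],[[0,0,0],[0,0,0]],[[0,0,0],[0,0,0]]]' 0 20
cat >> h.py <<'E'
def swing():
    for n in("side","scene"):
        d=optics.read_camera(n); W=pts(d); m=(W[...,0]>.45)&(W[...,0]<.6)&(W[...,1]<-.05)&(W[...,1]>-.22)&(W[...,2]>.03)&(W[...,2]<.08)
        p=W[m][:,:2]-[.617,-.1455]; z=W[m][:,2]; a=np.radians(-11); l=p@np.array([[np.cos(a),-np.sin(a)],[np.sin(a),np.cos(a)]])
        for s in(1,-1):
          for lo,hi in((-.13,-.1),(-.1,-.09),(-.055,-.03)):
            k=(l[:,1]*s>.006)&(l[:,0]>lo)&(l[:,0]<hi); print(n,s,lo,k.sum(),l[k].mean(0).round(4) if k.any() else '',z[k].mean().round(4))
E
python3 - <<'E'
from h import *
swing()
a=np.radians(-11); x,y=-.097,-.026
delta([.617+x*np.cos(a)-y*np.sin(a),-.1455+x*np.sin(a)+y*np.cos(a),.10],169)
E
```

```text
time_s: 9.05
eef_pos: [0.6161, -0.1457, 0.0452]
tool_rot: [-180.0, 0.0, 169.0]
wrist_force: [-2.8, -4.4, -4.0]
opening: 0.0343
grasp_force: 28.9
time_s: 10.22
eef_pos: [0.6169, -0.1453, 0.1458]
tool_rot: [180.0, 0.1, 169.0]
wrist_force: [-0.4, 0.9, -0.3]
opening: 0.0853
grasp_force: 0.0
side 1 -0.13 44 [-0.1112  0.0269] 0.0631
side 1 -0.1 22 [-0.0958  0.0288] 0.0633
side 1 -0.055 27 [-0.0428  0.0164] 0.0644
side -1 -0.13 50 [-0.1113 -0.0268] 0.0632
side -1 -0.1 21 [-0.0961 -0.0263] 0.0636
side -1 -0.055 27 [-0.0425 -0.018 ] 0.0635
scene 1 -0.13 33 [-0.1121  0.0298] 0.0628
scene 1 -0.1 14 [-0.0963  0.0309] 0.0633
scene 1 -0.055 20 [-0.0429  0.02  ] 0.0628
scene -1 -0.13 33 [-0.1123 -0.0246] 0.0626
scene -1 -0.1 10 [-0.0959 -0.0226] 0.0629
scene -1 -0.055 18 [-0.042  -0.0143] 0.0633
t 10.3167 pos [ 0.6159 -0.1451  0.1442] rpy [ 1.8000e+02 -4.0000e-02  1.6902e+02] shift cm [ 9.59 -2.62  4.42] turn [ 0.     -0.0008  0.0003] F [ 0.3 -0.4 -0.8] open 0.085 0.0
```

The clamp holds itself shut, with handles at about ±27 mm. Now for the press, with the fingers closed.

```bash
python3 -m crank '[[[1.6,-0.45,0],[0,0,0]],[[1.6,-0.45,0],[0,0,0]],[[1.6,-0.45,0],[0,0,0]],[[1.6,-0.45,0],[0,0,0]],[[1.6,-0.45,0],[0,0,0]],[[1.6,-0.45,0],[0,0,0]],[[0,0,1],[0,0,0]],[[0,0,1],[0,0,0]],[[0,0,1],[0,0,0]],[[0,0,1],[0,0,0]],[[0,0,0.5],[0,0,0]],[[0,0,0],[0,0,0]],[[0,0,0],[0,0,0]]]' 1 20
python3 - <<'E'
from h import *
a=np.radians(-11); x,y=-.097,-.027
delta([.617+x*np.cos(a)-y*np.sin(a),-.1455+x*np.sin(a)+y*np.cos(a),.072],169)
w=optics.read_camera("wrist"); save("press",w["img"][80:400,160:480],1.8)
E
```

```text
time_s: 11.4
eef_pos: [0.5169, -0.1536, 0.0993]
tool_rot: [-180.0, -0.1, 169.0]
wrist_force: [0.1, -0.7, 0.5]
opening: -0.0001
grasp_force: 0.0
t 11.4 pos [ 0.5169 -0.1536  0.0993] rpy [-1.7998e+02 -6.0000e-02  1.6901e+02] shift cm [0.02 0.   2.73] turn [-0.0004 -0.001   0.0001] F [ 0.1 -0.7  0.5] open -0.0001 0.0
```

View pics/press.png

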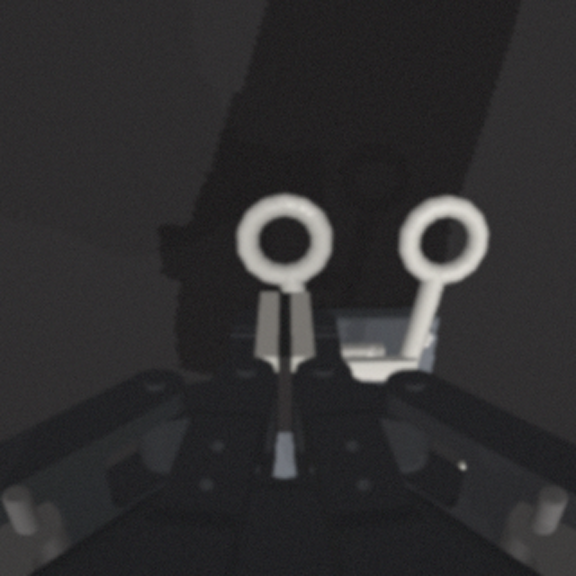

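```bash
python3 -m crank '[[[0,0,0.8],[0,0,0]],[[0,0,0.8],[0,0,0]],[[0,0,0.5],[0,0,0]],[[0,0,0.3],[0,0,0]],[[0,0,0.2],[0,0,0]],[[0,0,0.2],[0,0,0]],[[0,0,0.2],[0,0,0]],[[0,0,0.2],[0,0,0]],[[0,0,0],[0,0,0]]]'
python3 -m crank '[[[0,0,0.15],[0,0,0]],[[0,0,0.15],[0,0,0]],[[0,0,0.1],[0,0,0]],[[0,0,0],[0,0,0]]]'
python3 -c "
from h import *
swing()"
```

```text
time_s: 12.2
eef_pos: [0.5169, -0.1536, 0.0677]
tool_rot: [-180.0, 0.0, 169.0]
wrist_force: [-1.4, 0.1, 1.0]
opening: -0.0002
grasp_force: 0.9
time_s: 12.53
eef_pos: [0.5171, -0.1535, 0.0638]
tool_rot: [-180.0, 0.0, 169.0]
wrist_force: [0.3, 1.0, 3.7]
opening: 0.0002
grasp_force: 1.5
side 1 -0.13 37 [-0.1091  0.0442] 0.0628
side 1 -0.1 21 [-0.0952  0.0456] 0.063
side 1 -0.055 15 [-0.0379  0.0257] 0.0635
side -1 -0.13 60 [-0.1076 -0.0404] 0.0598
side -1 -0.1 38 [-0.0951 -0.0401] 0.0629
side -1 -0.055 31 [-0.0444 -0.0275] 0.0602
scene 1 -0.13 25 [-0.1107  0.0465] 0.0631
scene 1 -0.1 19 [-0.0952  0.0461] 0.0626
scene 1 -0.055 19 [-0.0429  0.0301] 0.0622
scene -1 -0.13 5 [-0.1099 -0.0266] 0.0597
scene -1 -0.1 10 [-0.0953 -0.0139] 0.0711
scene -1 -0.055 19 [-0.0452 -0.0247] 0.0606
```

Released and sprung open. I lift straight up and away, then check.

```bash
python3 -m crank '[[[0,0,-0.5],[0,0,0]],[[0,0,-1],[0,0,0]],[[0,0,-2],[0,0,0]],[[0,0,-2],[0,0,0]],[[0,0,-2],[0,0,0]],[[0,0,-2],[0,0,0]],[[0,0,-2],[0,0,0]],[[0,0,0],[0,0,0]],[[0,0,0],[0,0,0]],[[0,0,0],[0,0,0]],[[0,0,0],[0,0,0]]]'
python3 - <<'E'
from h import *
swing()
w=optics.read_camera("wrist"); save("end",w["img"],1.2)
E
```

```text
time_s: 13.55
eef_pos: [0.5164, -0.1533, 0.1783]
tool_rot: [-180.0, -0.1, 169.0]
wrist_force: [-0.6, 0.4, -0.3]
opening: -0.0002
grasp_force: 0.0
side 1 -0.13 37 [-0.1091  0.0443] 0.0626
side 1 -0.1 22 [-0.0952  0.0449] 0.064
side 1 -0.055 29 [-0.0429  0.027 ] 0.0634
side -1 -0.13 43 [-0.1095 -0.0443] 0.0627
side -1 -0.1 25 [-0.0949 -0.0429] 0.0637
side -1 -0.055 30 [-0.0442 -0.0279] 0.063
scene 1 -0.13 29 [-0.1095  0.0463] 0.0635
scene 1 -0.1 15 [-0.0951  0.0479] 0.0626
scene 1 -0.055 22 [-0.0443  0.0299] 0.0635
scene -1 -0.13 28 [-0.11   -0.0419] 0.063
scene -1 -0.1 15 [-0.0951 -0.0384] 0.0639
scene -1 -0.055 21 [-0.0434 -0.0242] 0.0637
```

View pics/end.png

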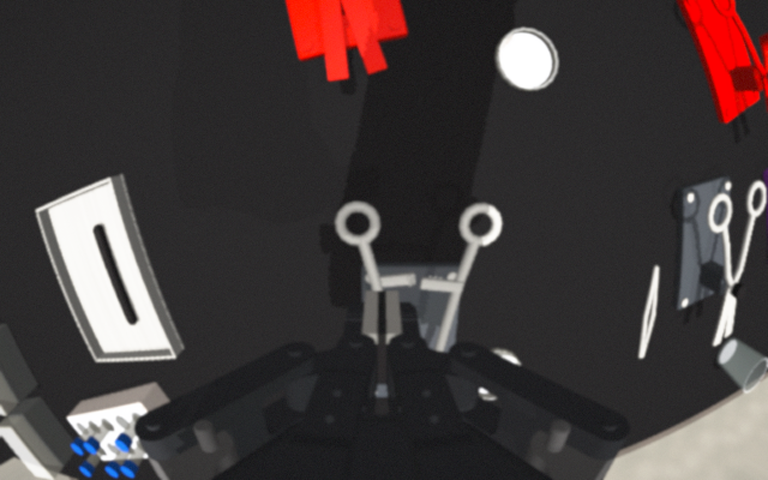

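The picture shows the clamp wide open, with its rings at (358,222) and (480,224) and the ratchet bars apart. The robot is clear of everything and the scissors are untouched.

```bash
python3 -c "
from rig import r
print(r.sign_off())"
```

```text
the job is handed in; nothing more can be done
None
```

The clamp was squeezed until its teeth caught, stayed shut by itself, then was pressed on the right-hand handle and left wide open; the first squeeze did not catch and was repeated, the scissors were never touched, and the job is handed in at about 14 s.

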